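Lean the recipe board and hold the bag clip open over its top edge

ROBOT

A 6-joint arm with a two-finger parallel gripper is mounted at the origin on the work surface. World frame = base frame: x ahead of the robot, y to its left, z up, the work surface at z = 0. Lengths are in m, angles in rad, forces in N, time in s.
With the tool pointing down it reaches from about 0.4 to 0.925 m from the base axis. Payload 12.5 kg.
Tool frame: the origin (TCP) lies at the very end of the fingers, on their centre line; the grasp point (between the pads) lies 19 mm behind it; z points along the fingers, y is the line along which they close (so a half turn about z gives the same grasp; the last joint's range is limited). The gripper opens to 95 mm and grips with 3 to 60 N. Pads are 20 mm wide; open, the fingers measure 119 mm over their backs; the gripper's body (75 mm by 180 mm) begins 59 mm behind the grasp point.
Start: joints at [-1.321, 0.491, 1.559, -0, 1.092, -0.106], TCP at [0.218, -0.586, 0.215] pointing down, gripper open.
Joint ranges: [-3.1, 3.1], [-0.84, 2.19], [0.05, 2.79], [-1.13, 4.28], [0.06, 2.93], [-2.69, 2.69]. Speed limits (rad/s): [2.22, 2.22, 2.79, 3.14, 3.14, 3.14].

INTERFACE

Orientations are given as a 3x3 rotation matrix whose columns are the frame's x, y, z axes.
In Python, from station import telemetry, camera, manip gives the robot as it stands.
- The arm moves only by the tool jog_arm, never from a script. Its argument "steps" is a list that holds one entry, the list of rows, each a list of 4 numbers: the shift along the tool's x, y, z in mm, then the turn about the tool's z in rad. In form: [[[tx, ty, tz, roll], ...]]. A call has 1 to 10 rows; each row shifts and turns the commanded pose from where the row before left it, along the tool's axes as they then stand; what a row does not reach is not made up. A row lasts 1/8 s, in which the tool goes at most 62.5 mm and 10.7 degrees, less where a joint would pass 70% of its speed; a pose out of reach is approached as far as the arm can. A call is refused whole if a number of a shift passes 62.5 or a number of a turn 0.188, either way. A call with a gripper value outside its range is refused whole. "claw" is the opening in per cent of the stroke, from 0 (shut) to 100 (fully open), set as the call begins (left out, the last holds). The fingers move at their own pace and stop on an object; "force" is the grip in N (left out, the last holds). Time passes only in rows, so rows that do not move let the fingers close. It gives the time, the measured TCP pose, the force, the opening and the grip force at its end, in the units of the state.
- telemetry.observe(): the state, without advancing time (a new reading comes with each control period).
- camera(name): name is "scene" or "top" or "wrist"; returns a dict with "pixels" (420x560x3 uint8, red, green, blue), "fx", "fy", "cx", "cy" (pixels), "rvec" (rotation vector, rad) and "tvec" (3), from world to camera coordinates, as OpenCV has them. Camera axes: x right, y down, z forward; pixel columns grow to the right and rows downward; lengths in m; the calibration is good to about 2 mm. The wrist camera is an equidistant fisheye: a pixel r from the principal point sees the ray r / f radians off the axis. A picture is of the moment at which its call begins. There is no depth.
- manip.job_done(): hands the job in; it is judged then, once.
The state is a dict: "clock": time; "joint_positions": joint angles; "dq": joint speeds; "effort": joint torques, N m; "ee_pos": TCP position; "ee_rot": TCP orientation; "ft_force": force on the tool from outside, world axes, zero at the start; "moment": the same for the moment, N m; "gripper_width": finger opening in m; "grip_force": force on a finger pad.
Only numpy, scipy, OpenCV 4.12 (cv2) and the standard library are available. Lean on these libraries where they do the work, as an engineer would, in place of code of your own. Each camera call takes 0.05 s, during which the arm holds its last target. There are 200 camera calls.

TASK

Take the taller of the two bamboo boards out of the rack and lean it, square and about centred, against the side of the flour tin that faces away from the robot, with its foot on the counter, slanting back onto the tin at roughly 20 degrees from upright, and let go of it there. Then squeeze the steel bag clip open to take it off the rim of the tub, and hold it squeezed wide open astride the middle of the leaning board's top edge, one jaw down in front and one behind by a good centimetre, touching neither the board nor the tin, so that I can slip the recipe in. Finish while holding the clip there like that; leave the tin, the tub and everything else where they stand.

Things in the scene. Friction and masses are not known exactly. Their poses are not given: they have to be found in the camera images.
- board: the taller bamboo board, loose, 9 mm thick (its x) by 130 mm wide (its y) by 180 mm high (its z), about 0.16 kg; starts upright on its 130 mm edge in one slot of the rack, its foot 12 mm above the counter; origin at its centre. A 14 mm hanging hole lies 20 mm from one top corner's edges
- board_top (a point): middle of the board's top edge (half-way through the thickness); x through the thickness, y along the edge, z up the board
- board_foot (a point): middle of the board's bottom edge (half-way through the thickness)
- rack: fixed wooden rack: base plank 120 (x) by 150 (y) by 12 mm, two slots along y centred 26 mm either side of the origin in x, each 13 mm wide between dowels 50 mm tall above the plank; origin at the centre of the underside
- small_board: the smaller bamboo board, 9 by 100 by 110 mm high, standing in the other slot of the rack, a bystander; origin at its centre
- tin: rectangular metal flour tin with a flat lid, 100 (x) by 150 (y) by 100 mm high, 2.2 kg, loose; origin at the centre of the underside. Its +x side looks away from the robot; the board leans there on the rim of the lid (the upper 24 mm), 50 mm from the centre; the wall below lies 2 mm further in
- tub: open white plastic tub of packets, 130 (x) by 150 (y) by 90 mm high, walls 4 mm, 1.1 kg, loose; origin at the centre of the underside. The clip sits on its +x rim (away from the robot)
- clip: steel spring bag clip, 90 g, 40 mm wide (y, along the pivot), 84 mm tall, on the tub's rim, jaws down, handles up; origin on the pivot, 7 mm above the rim. Handles reach 38 mm above the pivot, outer faces 48 mm apart at the top (V), parallel and 24 mm apart when fully squeezed along x. The frame belongs to the +x plate: it turns by minus half the opening about y
- clip_jaw (a joint): opening angle of the clip: 0 as it sits on the 4 mm rim, -0.06 rad quite shut, 0.6 rad fully open (stop). A spring always pulls it shut: squeezing the handles together starts to open it at about 4 N at their tops and takes 8 to 13 N to hold it at the stop
- jaw_tip_a (a point): inner face of the tip of the jaw on the clip's +x side, 46 mm below the pivot, half-way along its width
- jaw_tip_b (a point): the same of the other jaw; the tips are 4 mm apart at joint 0, about 31 mm at 0.6
- cutting_board: fixed bamboo cutting board 200 by 360 by 16 mm, lying flat; origin at the centre of the underside
- grater: flat steel grater with wire handles, 120 by 340 by 13 mm, lying on the cutting board, a bystander; origin at the centre of the underside
- can: food can with a lid, 74 mm across, 100 mm high, a bystander; origin at the centre of the underside
- carton: green tea carton 60 by 110 by 75 mm high, a bystander; origin at the centre of the underside
There are look-alikes about, which are no part of the job. What is shaped like the board but black or orange is not meant. Several things have the shape of the clip; the one meant has the colours described above.

How it is judged:
On the way, in this order (a step that is already met when the one before it is completed fails the run):
1. the tall board leans on the far side of the tin, foot on the counter, let go and at rest (angle between board's own z axis and vertical between 0.12 and 0.6 rad and height (world z) of board_foot below 0.008 m and contact force between board and tin above 0.03 N and x of board_foot in the frame of tin above 0.05 m and angle between the y axis of board and the y axis of tin, either way round below 0.2 rad and y of board_foot in the frame of tin between -0.04 and 0.04 m and contact force between each of the arm, the fingers and board below 0.05 N and linear speed of board below 0.02 m/s), for 0.3 s.
2. the clip is squeezed open and lifted off the tub (value of joint clip_jaw above 0.25 rad and contact force between the fingers and clip above 1 N and z of clip in the frame of tub above 0.14 m and contact force between clip and tub below 0.05 N), for 0.1 s.
At the end, for the whole second after the job is handed in: Board leans 0.12-0.6 rad on the tin's +x side, foot down (<8 mm), centred to 40 mm, square to 0.2 rad, at rest, untouched; clip gripped (>3 N), open >0.4 rad, still; jaw tips one each side, >=8 mm below the top edge, >=6 mm off mid-plane, within 30 mm of the middle; clip off board and tin (all of step 1 and value of joint clip_jaw above 0.4 rad and contact force between the fingers and clip above 3 N and contact force between clip and board below 0.05 N and contact force between clip and tin below 0.05 N and linear speed of clip below 0.03 m/s and z of each of jaw_tip_a, jaw_tip_b in the frame of board_top below -0.008 m and y of jaw_tip_a in the frame of board_top between -0.03 and 0.03 m and y of jaw_tip_b in the frame of board_top between -0.03 and 0.03 m and ((x of jaw_tip_a in the frame of board_top above 0.006 m and x of jaw_tip_b in the frame of board_top below -0.006 m) or (x of jaw_tip_a in the frame of board_top below -0.006 m and x of jaw_tip_b in the frame of board_top above 0.006 m))); the arm keeps its last pose, push and grip.
It fails at once if the tin is pushed more than 15 mm (distance of tin from where it was at the start of the episode above 0.015 m).
It fails at once if the tub is dragged more than 20 mm (distance of tub from where it was at the start of the episode above 0.02 m).
It fails at once if the small board is disturbed (distance of small_board from where it was at the start of the episode above 0.025 m).
It fails at once if the grater is disturbed (distance of grater from where it was at the start of the episode above 0.02 m).
It fails at once if the can or the carton is disturbed (distance of any of can, carton from where it was at the start of the episode above 0.02 m).
It also fails if it takes over 58 s, if anything falls off the work surface, if the arm or the gripper's body presses on something with over 40 N, if the wrist force passes 120 N, or if a joint passes its speed limit or range.

## Working session

There is one attempt and no reset: what is moved stays moved. The work goes in short steps, Python scripts to look and compute and a tool call to move; the robot and the scene stay as the last step left them, time stands still between calls to the robot, and variables do not carry over. Pictures are saved under pics/ and viewed, at most 10 in all, crops included, and the job is handed in when it is done.

Besides the shell and the picture viewer there is one more tool, called after ">>>" as a command line: name --argument value ..., lists and objects as JSON in quotes. jog_arm: Moves the arm, as the interface text tells. Its arguments: {"type":"object","properties":{"steps":{"type":"array"},"claw":{"type":"number"},"force":{"type":"number"}},"required":["steps"]}

```bash
mkdir -p pics; ls
cat > h.py <<'E'
import numpy as np, cv2
from station import telemetry, camera, manip
def shot(n,save=None):
    c=camera(n); 
    if save: cv2.imwrite(f'pics/{save}.png',cv2.cvtColor(np.asarray(c['pixels'],np.uint8),cv2.COLOR_RGB2BGR))
    np.save(f'/tmp/{save}.npy',c,allow_pickle=True)
    return c
def load(s): return np.load(f'/tmp/{s}.npy',allow_pickle=True).item()
def ray(c,u,v,fish=False):
    R=cv2.Rodrigues(np.array(c['rvec'],float))[0];t=np.array(c['tvec'],float).ravel()
    x=(u-c['cx'])/c['fx'];y=(v-c['cy'])/c['fy']
    if fish:
        r=np.hypot(x,y); s=np.sin(r)/max(r,1e-9); d=np.array([x*s,y*s,np.cos(r)])
    else: d=np.array([x,y,1.])
    d=R.T@d; return -R.T@t, d/np.linalg.norm(d)
def onz(c,u,v,z,fish=False):
    o,d=ray(c,u,v,fish); return (o+d*(z-o[2])/d[2]).round(4)
def tri(rs):
    A=sum(np.eye(3)-np.outer(d,d) for o,d in rs);b=sum((np.eye(3)-np.outer(d,d))@o for o,d in rs)
    p=np.linalg.solve(A,b); return p.round(4),[round(float(np.linalg.norm(np.cross(p-o,d))),4) for o,d in rs]
def proj(c,P):
    return cv2.projectPoints(np.array(P,float).reshape(-1,1,3),np.array(c['rvec'],float),np.array(c['tvec'],float),np.array([[c['fx'],0,c['cx']],[0,c['fy'],c['cy']],[0,0,1]]),None)[0].reshape(-1,2).round(1)
E
python3 - <<'E'
from h import *
for n in ('scene','top'):
    c=shot(n,n+'0'); o,d=ray(c,280,210); print(n,c['fx'],c['cx'],c['cy'],o,d)
s=telemetry.observe(); print(s['ee_pos'],s['ee_rot'],s['gripper_width'])
E
```

```text
pics
scene 543.413498034604 292.0396181710525 207.94948863611637 [1.20650829 0.28145277 1.25429497] [-0.45709037 -0.27224997 -0.84672802]
top 421.63804171468973 287.34670510992663 208.2315537308677 [ 0.47141011 -0.08399663  1.28043889] [ 0.08546978  0.04026917 -0.99552665]
[ 0.21767739 -0.58564702  0.2141133 ] [[ 9.37382768e-01  3.48300867e-01 -2.27146882e-04]
 [ 3.48300921e-01 -9.37382298e-01  9.46135826e-04]
 [ 1.16616462e-04 -9.66006888e-04 -9.99999527e-01]] 0.09475383924741904
```

View pics/scene0.png

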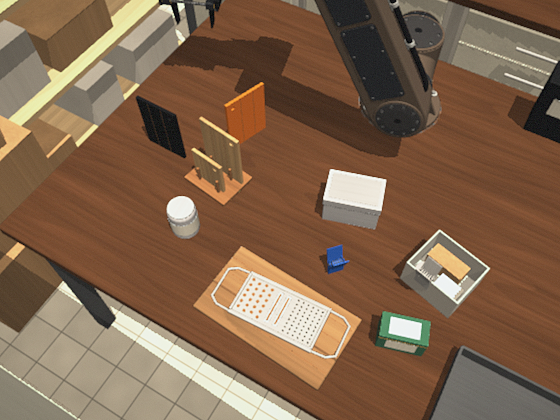

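View pics/top0.png

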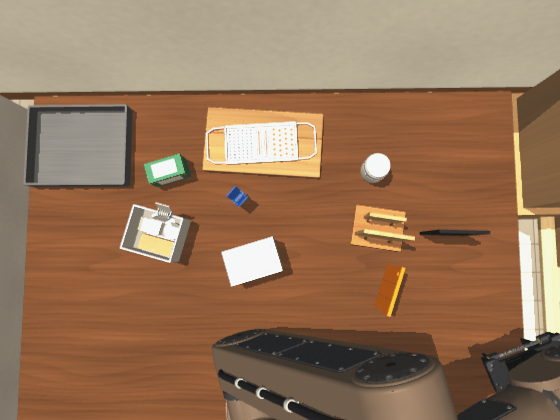

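The views show the tin at top (252,261), scene (354,200). The tub is at top (155,233), with the steel clip at (163,211). The rack is at top (380,228), with the tall board in the slot nearer the robot (390,236). A blue look-alike clip is at (237,197). Next I'll zoom in on these.

Run:
```python
import cv2,numpy as np
t=cv2.imread('pics/top0.png');s=cv2.imread('pics/scene0.png')
def crop(i,x,y,w,h,W,H,name):
    o=cv2.resize(i[y:y+h,x:x+w],(W,H),interpolation=cv2.INTER_CUBIC);k=W/w
    for g in range((x//10+1)*10,x+w,10):
        cv2.line(o,(int((g-x)*k),0),(int((g-x)*k),6),(0,0,255),1); 
        if g%20==0: cv2.putText(o,str(g),(int((g-x)*k),14),0,.3,(0,255,255))
    for g in range((y//10+1)*10,y+h,10):
        cv2.line(o,(0,int((g-y)*k)),(6,int((g-y)*k)),(0,0,255),1)
        if g%20==0: cv2.putText(o,str(g),(2,int((g-y)*k)),0,.3,(0,255,255))
    return o
a=np.hstack([crop(t,340,190,80,60,400,300,''),crop(s,175,105,100,75+0,400,300,'')])
b=np.hstack([crop(t,110,195,80,60,400,300,''),crop(s,395,225,100,75,400,300,'')])
cv2.imwrite('pics/z1.png',np.vstack([a,b]))
a=np.hstack([crop(t,215,230,80,60,400,300,''),crop(s,310,160,100,75,400,300,'')])
cv2.imwrite('pics/z2.png',a)
```

```text
(no output)
```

View pics/z1.png

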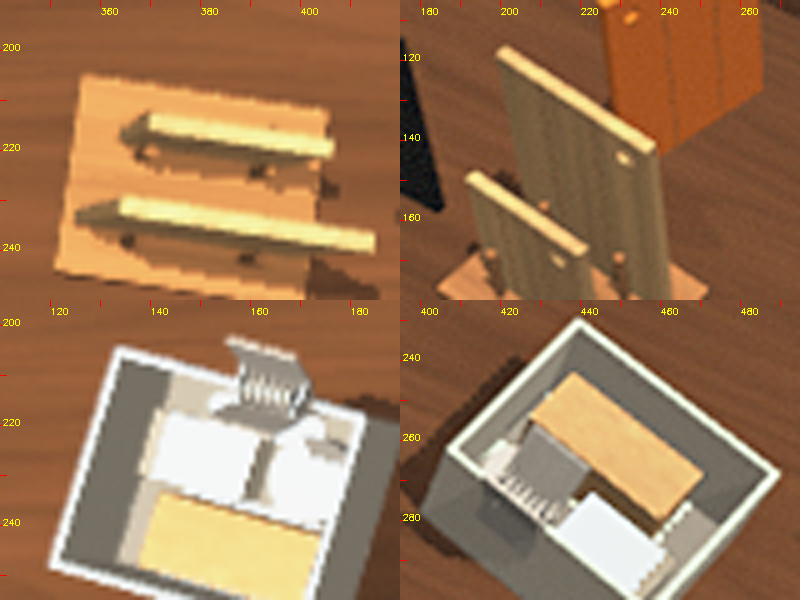

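View pics/z2.png

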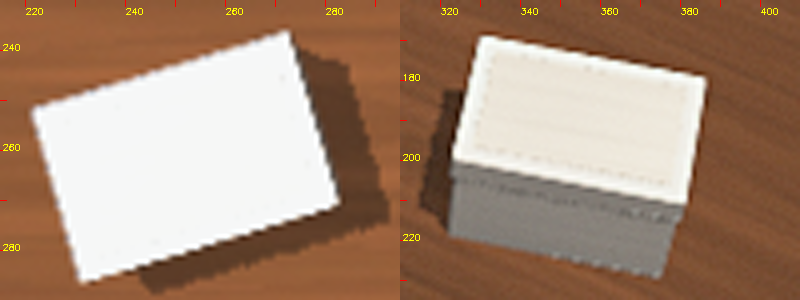

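Run:
```python
from h import *
t=load('top0');s=load('scene0')
def T(n,a,b):
    p=tri([ray(t,*a),ray(s,*b)]); print(n,*p); return p[0]
bL=T('board +y',(364.6,231),(237,142.2)); bR=T('board -y',(415,238.4),(200.5,117))
c=(bL+bR)/2; d=bL-bR; print(c,np.linalg.norm(d),'yaw',np.arctan2(-d[0],d[1]))
C=[T(*x) for x in [('A',(221,251.6),(381.5,211.5)),('B',(273,236),(323,200)),('C',(283,271),(329.5,168.75)),('D',(231.4,286.6),(386.75,179.25))]]
print('tin c',sum(C)/4)
for i in range(4): 
    d=C[(i+1)%4]-C[i]; print(np.linalg.norm(d),np.degrees(np.arctan2(d[1],d[0])))
P=T('P',(133.6,204.2),(447,314));Q=T('Q',(183,217),(407.5,262)); d=P-Q;print(np.linalg.norm(d),np.arctan2(-d[0],d[1]))
print(onz(t,133.6,204.2,.09),onz(t,183,217,.09),onz(t,120.4,248,.09),onz(s,407.5,262,.09),onz(s,440,230,.09),onz(s,489.5,268.75,.09))
sL=onz(t,368.5,217.5,.122);print('small',(sL),onz(t,407,220,.122))
```

```text
board +y [ 0.5096 -0.2579  0.1856] [0.0006, 0.0006]
board -y [ 0.4894 -0.3842  0.1895] [0.0021, 0.0021]
[ 0.4995  -0.32105  0.18755] 0.12796460448108296 yaw -0.1585935013860604
A [0.4562 0.1313 0.0932] [0.0012, 0.0012]
B [ 0.4991 -0.0141  0.0921] [0.0022, 0.0022]
C [ 0.4022 -0.0437  0.0926] [0.0004, 0.0004]
D [0.3588 0.1015 0.0938] [0.0017, 0.0017]
tin c [0.429075 0.04375  0.092925]
0.15160072559193113 -73.56140324610199
0.10132136990783336 -163.01368345521323
0.151552103251654 106.64130388765828
0.10185852934339862 17.01174397628889
P [0.6016 0.3886 0.0477] [0.0119, 0.0119]
Q [0.5539 0.243  0.0898] [0.0026, 0.0026]
0.15889323459480587 -0.31659064147051375
[0.5924 0.3835 0.09  ] [0.555  0.2405 0.09  ] [0.4676 0.4175 0.09  ] [0.5526 0.2453 0.09  ] [0.4303 0.2807 0.09  ] [0.4717 0.4221 0.09  ]
small [ 0.549  -0.2799  0.122 ] [ 0.5417 -0.3846  0.122 ]
```

Positions check out: board edge 128 mm (130 given), tin sides 151 by 101 mm (150 by 100 given), heights within 7 mm. I'll move above the board and look with the wrist camera.

>>> jog_arm --steps '[[[0,0,-5,-0.176],[0,0,-5,-0.176],[0,0,-5,-0.176],[0,0,-5,-0.176],[0,0,-5,-0.176],[0,0,-5,-0.176],[38,29.5,-2,0],[38,29.5,-2,0],[38,29.5,-2,0],[38,29.5,0,0]]]'

```text
clock: 1.35
ee_pos: [0.3592, -0.4533, 0.2506]
ee_rot: [[0.159, 0.987, -0.0], [0.987, -0.159, 0.0], [0.0, -0.0, -1.0]]
ft_force: [-0.4, -0.8, -0.4]
gripper_width: 0.095
grip_force: 0.0
```

>>> jog_arm --steps '[[[38,29.5,0,0],[38,29.5,0,0],[38,29.5,0,0],[38,29.5,0,0],[0,0,0,0]]]'

```text
clock: 1.98
ee_pos: [0.5005, -0.3209, 0.2502]
ee_rot: [[0.155, 0.988, -0.0], [0.988, -0.155, 0.001], [0.0, -0.0, -1.0]]
ft_force: [0.4, -0.8, -0.0]
gripper_width: 0.0951
grip_force: 0.0
```

```bash
cat >> h.py <<'E'
def plan(P,yaw,tip=None):
    """translate-after-roll numbers to reach P with tool-y at heading yaw (mod pi)"""
    s=telemetry.observe(); R=np.array(s['ee_rot']);p=np.array(s['ee_pos'])
    cur=np.arctan2(R[1,1],R[0,1]); d=(yaw-cur+np.pi/2)%np.pi-np.pi/2
    a=cur+d; ty=np.array([np.cos(a),np.sin(a)]); tx=np.array([-np.sin(a),np.cos(a)])
    if R[0,0]*-np.sin(cur)+R[1,0]*np.cos(cur)<0: tx=-tx
    D=np.array(P)-p
    print('clock',s['clock'],'pos',p.round(4),'roll',round(-d,3),'tx ty tz mm',(D[:2]@tx*1e3).round(1),(D[:2]@ty*1e3).round(1),(-D[2]*1e3).round(1),'w',s['gripper_width'],'F',np.round(s['ft_force'],2),'grip',s['grip_force'])
E
python3 - <<'E'
from h import *
c=shot('wrist','w1');o,d=ray(c,c['cx'],c['cy']);print(o,d,c['fx'],c['cx'],c['cy'])
plan([.4995,-.321,.158],-.16)
E
```

```text
[ 0.5138298  -0.23576543  0.42044365] [-0.04732538 -0.29294758 -0.95495656] 325.19226210127806 279.1349937481076 213.75522031113871
clock 2.025 pos [ 0.4995 -0.322   0.2503] roll 0.003 tx ty tz mm 1.0 -0.2 92.3 w 0.09498244713770695 F [-0.56  1.29  0.02] grip 0.0
```

View pics/w1.png

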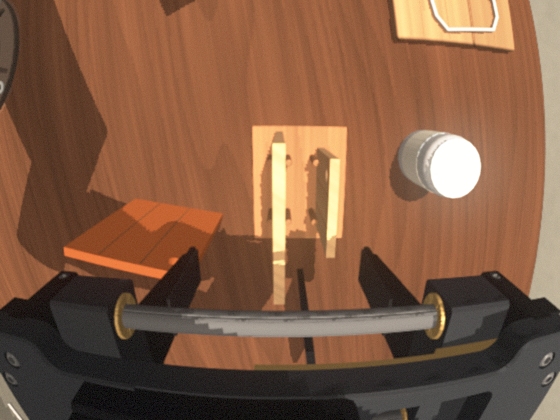

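The wrist view shows the tall board's top edge running from (279,141) to (279,303), midway between the fingers (columns 180 and 380).

Run:
```python
from h import *
c=load('w1')
for p in [(279,141),(279.5,262),(279.5,303)]: print(onz(c,*p,.192,True))
t=load('top0');print(onz(t,364.6,231,.192),onz(t,415,238.4,.192))
```

```text
[ 0.5107 -0.2532  0.192 ]
[ 0.4967 -0.3447  0.192 ]
[ 0.4908 -0.3822  0.192 ]
[ 0.5096 -0.2574  0.192 ] [ 0.4902 -0.3854  0.192 ]
```

>>> jog_arm --steps '[[[1,0,31,0],[1,0,31,0],[0,0,31,0],[0,0,0,0]]]'

```text
clock: 2.52
ee_pos: [0.4977, -0.3214, 0.1559]
ee_rot: [[0.16, 0.987, -0.003], [0.987, -0.16, 0.002], [0.002, -0.004, -1.0]]
ft_force: [-0.1, -0.1, 0.4]
gripper_width: 0.0956
grip_force: 0.0
```

>>> jog_arm --steps '[[[0,0,0,0],[0,0,0,0],[0,0,0,0],[0,0,0,0],[0,0,0,0],[0,0,0,0]]]' --claw 0 --force 20

```text
clock: 3.28
ee_pos: [0.4992, -0.3211, 0.1577]
ee_rot: [[0.158, 0.987, -0.0], [0.987, -0.158, -0.0], [-0.0, 0.0, -1.0]]
ft_force: [-0.4, 0.3, -0.5]
gripper_width: 0.0401
grip_force: 0.0
```

>>> jog_arm --steps '[[[0,0,0,0],[0,0,0,0],[0,0,0,0],[0,0,0,0],[0,0,0,0],[0,0,0,0]]]'

```text
clock: 4.03
ee_pos: [0.4992, -0.3211, 0.1576]
ee_rot: [[0.158, 0.987, 0.0], [0.987, -0.158, -0.0], [-0.0, 0.0, -1.0]]
ft_force: [-0.3, 1.5, -0.1]
gripper_width: 0.009
grip_force: 20.0
```

>>> jog_arm --steps '[[[0,0,-15,0],[0,0,-25,0],[0,0,-30,0],[0,0,-30,0],[0,0,-30,0],[0,0,-20,0]]]'

```text
clock: 4.78
ee_pos: [0.4992, -0.3211, 0.3102]
ee_rot: [[0.158, 0.987, 0.002], [0.987, -0.158, -0.001], [-0.001, 0.002, -1.0]]
ft_force: [-0.2, 0.6, -1.9]
gripper_width: 0.0092
grip_force: 20.0
```

Run:
```python
from h import *
t=load('top0');s=load('scene0')
a=np.array([onz(t,*p,.1) for p in [(221,251.6),(273,236),(283,271),(231.4,286.6)]])
b=np.array([onz(s,*p,.1) for p in [(381.5,211.5),(323,200),(329.5,168.75),(386.75,179.25)]])
print(a,b)
m=(a+b)/2
for q in (a,b,m):
    d=q[0]-q[1]+q[3]-q[2]; y=np.arctan2(-d[0],d[1]); print(q.mean(0),y,np.linalg.norm(d)/2,np.linalg.norm(q[0]-q[3]))
c=m.mean(0); T=c+.086*np.array([np.cos(y),np.sin(y),0]); T[2]=.29; print('face mid',(m[0]+m[1])/2, T)
plan(T,y)
```

```text
[[ 0.4568  0.129   0.1   ]
 [ 0.4999 -0.0165  0.1   ]
 [ 0.4028 -0.0443  0.1   ]
 [ 0.3602  0.099   0.1   ]] [[ 0.46    0.1333  0.1   ]
 [ 0.5029 -0.0102  0.1   ]
 [ 0.4071 -0.0412  0.1   ]
 [ 0.3624  0.1039  0.1   ]]
[0.429925 0.0418   0.1     ] 0.2884680271856465 0.15062364522212307 0.10115117399219839
[0.4331  0.04645 0.1    ] 0.29469611241586274 0.15080096153539607 0.10193193807634585
[0.4315125 0.044125  0.1      ] 0.29158390167621673 0.15071157263130128 0.10154063226117908
face mid [0.4799 0.0589 0.1   ] [0.51388242 0.06884739 0.29      ]
clock 4.775 pos [ 0.4992 -0.3211  0.3102] roll -0.451 tx ty tz mm 369.2 126.2 20.2 w 0.0091720917613079 F [-0.22  0.64 -1.85] grip 19.995456039905548
```

>>> jog_arm --steps '[[[0,0,0,-0.15],[0,0,0,-0.15],[0,0,0,-0.15],[25,8,0,0],[40,14,0,0],[50,18,0,0],[50,18,0,0],[50,18,0,0],[50,18,0,0],[50,18,0,0]]]'

```text
clock: 6.02
ee_pos: [0.5153, 0.0154, 0.3084]
ee_rot: [[-0.285, 0.959, 0.001], [0.959, 0.285, 0.0], [-0.0, 0.001, -1.0]]
ft_force: [0.7, -1.1, -2.6]
gripper_width: 0.0086
grip_force: 20.0
```

>>> jog_arm --steps '[[[35,9,0,0],[19,5,0,0],[0,0,0,0],[0,0,0,0]]]'

```text
clock: 6.52
ee_pos: [0.5137, 0.0685, 0.308]
ee_rot: [[-0.286, 0.958, 0.0], [0.958, 0.286, -0.0], [-0.0, 0.0, -1.0]]
ft_force: [0.2, -0.3, -1.4]
gripper_width: 0.0089
grip_force: 20.0
```

Run:
```python
from h import *
c=shot('wrist','w2')
plan([.5139,.0688,.29],.2916)
```

```text
clock 6.575 pos [0.5138 0.0682 0.3079] roll -0.002 tx ty tz mm 0.6 0.3 17.9 w 0.009115342830472651 F [ 0.28 -0.63 -1.48] grip 19.999206326901913
```

View pics/w2.png

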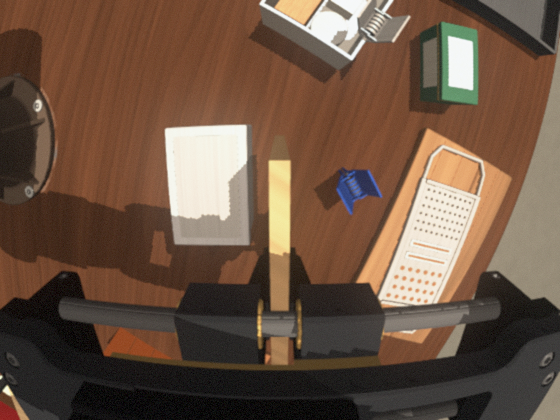

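The board is held upright and parallel to the tin's far side, with tin corners at (249,126) and (250,244). The blue look-alike is at (355,188), clear of the path.

Run:
```python
from h import *
c=load('w2')
A=onz(c,249,126,.1,True);B=onz(c,250,244,.1,True);C=onz(c,173,245,.1,True);D=onz(c,165,128,.1,True);print(A,B,C,D,(A+B)/2,np.linalg.norm(A-B),np.arctan2(-(A-B)[0],(A-B)[1]))
for p in [(349,212),(355,188)]: print(onz(c,*p,0.02,True))
n=np.array([np.cos(.2916),np.sin(.2916)]);f=((A+B)/2)[:2]; p=np.array(telemetry.observe()['ee_pos'])[:2]; print('dist face->tool',(p-f)@n,(p-f)@[-n[1],n[0]])
```

```text
[0.4596 0.13   0.1   ] [ 0.4992 -0.0104  0.1   ] [ 0.4022 -0.0422  0.1   ] [0.3614 0.1025 0.1   ] [0.4794 0.0598 0.1   ] 0.1458777570433546 0.2749098414806723
[0.6295 0.047  0.02  ]
[0.6257 0.0843 0.02  ]
dist face->tool 0.03536958561234572 -0.0018539407245467957
```

>>> jog_arm --steps '[[[0,0,25,0],[0,0,35,0],[0,0,35,0],[0,0,30,0],[0,0,20,0],[0,0,12,0],[0,0,3,0],[0,0,0,0],[0,0,1,0],[0,0,0,0]]]'

```text
clock: 7.82
ee_pos: [0.5142, 0.0686, 0.147]
ee_rot: [[-0.287, 0.958, 0.001], [0.958, 0.287, -0.0], [-0.0, 0.001, -1.0]]
ft_force: [-0.3, -0.4, -2.0]
gripper_width: 0.0089
grip_force: 20.0
```

>>> jog_arm --steps '[[[0,0,1,0],[0,0,1,0],[0,0,0.5,0],[0,0,0,0]]]'

```text
clock: 8.32
ee_pos: [0.5145, 0.0685, 0.1456]
ee_rot: [[-0.287, 0.958, 0.002], [0.958, 0.287, -0.0], [-0.001, 0.002, -1.0]]
ft_force: [-2.7, -0.8, 15.6]
gripper_width: 0.009
grip_force: 20.0
```

>>> jog_arm --steps '[[[0,0,-0.8,0],[0,0,0,0]]]'

```text
clock: 8.57
ee_pos: [0.5143, 0.0685, 0.1456]
ee_rot: [[-0.287, 0.958, 0.001], [0.958, 0.287, -0.0], [-0.0, 0.001, -1.0]]
ft_force: [-0.4, -1.8, 8.8]
gripper_width: 0.0088
grip_force: 20.0
```

>>> jog_arm --steps '[[[0,0,0,0],[0,0,0,0],[0,-4,-1,0],[0,-6,-1,0],[0,-6,-1,0],[0,-6,-1,0],[0,-6,0,0]]]' --claw 21

```text
clock: 9.45
ee_pos: [0.4868, 0.0604, 0.149]
ee_rot: [[-0.287, 0.958, 0.0], [0.958, 0.287, -0.0], [-0.0, 0.0, -1.0]]
ft_force: [0.2, 0.5, -0.5]
gripper_width: 0.02
grip_force: 0.1
```

>>> jog_arm --steps '[[[0,-5,0,0],[0,-5,-0.5,0],[0,-4,-0.5,0],[0,-3,0,0],[0,-3,0,0],[0,-2,0,0],[0,0,0,0]]]'

```text
clock: 10.32
ee_pos: [0.4661, 0.0542, 0.1499]
ee_rot: [[-0.287, 0.958, 0.0], [0.958, 0.287, -0.0], [-0.0, 0.0, -1.0]]
ft_force: [-0.3, -0.1, 0.9]
gripper_width: 0.0201
grip_force: 0.1
```

Run:
```python
from h import *
plan([.48,.06,.15],.2916)
c=shot('scene','s2');c=shot('wrist','w3')
a=cv2.imread('pics/s2.png')[130:280,270:470];b=cv2.imread('pics/w3.png')[100:400,100:500]
cv2.imwrite('pics/m3.png',np.hstack([cv2.resize(a,(400,300),interpolation=cv2.INTER_CUBIC),b]))
```

```text
clock 10.325 pos [0.4661 0.0542 0.1499] roll -0.001 tx ty tz mm 1.6 15.0 -0.1 w 0.02006486501895085 F [-0.33 -0.11  0.93] grip 0.1494885957799852
```

View pics/m3.png

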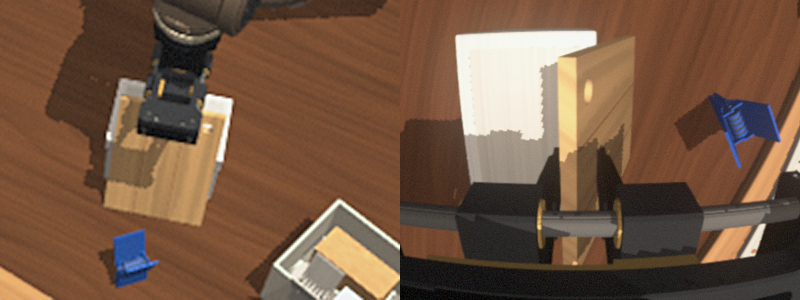

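The board is leaning on the tin's far side inside the loose cage. I'll open the fingers and lift away.

>>> jog_arm --steps '[[[0,0,0,0],[0,0,0,0],[0,0,0,0],[0,0,0,0],[0,0,0,0],[0,0,-20,0],[0,0,-40,0],[0,0,-40,0],[0,0,-30,0],[0,0,0,0]]]' --claw 80

```text
clock: 11.68
ee_pos: [0.4667, 0.0542, 0.2817]
ee_rot: [[-0.287, 0.958, 0.004], [0.958, 0.287, -0.0], [-0.001, 0.004, -1.0]]
ft_force: [-0.2, -0.7, -1.0]
gripper_width: 0.0761
grip_force: 0.0
```

Run:
```python
from h import *
c=shot('scene','s3');t=shot('top','t3')
t0=load('top0')
y=-.26; R=lambda y:np.array([np.cos(y),np.sin(y)])
# tub frame from top corners at z=.09
P=onz(t0,133.6,204.2,.09);Q=onz(t0,183,217,.09);d=(P-Q);print('rim mid',(P+Q)/2,np.linalg.norm(d),'yaw',np.arctan2(-d[0],d[1]))
plan([.555,.30,.28],np.arctan2(-d[0],d[1]))
a=cv2.imread('pics/s3.png')[120:240,290:450];b=cv2.imread('pics/t3.png')[190:310,140:300]
cv2.imwrite('pics/m4.png',np.hstack([cv2.resize(x,(400,300),interpolation=cv2.INTER_CUBIC) for x in (a,b)]))
```

```text
rim mid [0.5737 0.312  0.09  ] 0.14780987788371927 yaw -0.2558085646153718
clock 11.775 pos [0.4658 0.0542 0.2794] roll 0.547 tx ty tz mm 260.4 24.1 -0.6 w 0.07614128247478395 F [-0.37 -0.23  0.15] grip 0.0
```

View pics/m4.png

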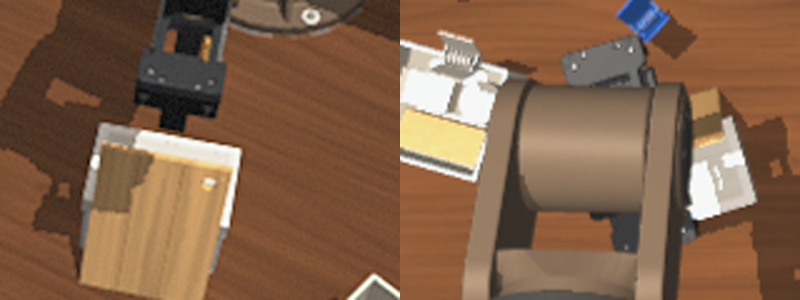

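The board leans and stays up, with its foot out in front of the tin. Next is the clip.

>>> jog_arm --steps '[[[0,0,0,0.182],[0,0,0,0.182],[0,0,0,0.182],[40,4,0,0],[55,5,0,0],[55,5,0,0],[55,5,0,0],[40,4,0,0],[15,1,0,0],[0,0,0,0]]]' --claw 100

```text
clock: 13.02
ee_pos: [0.5546, 0.2998, 0.2785]
ee_rot: [[0.251, 0.968, -0.002], [0.968, -0.251, -0.001], [-0.002, -0.002, -1.0]]
ft_force: [-0.2, 0.0, 0.4]
gripper_width: 0.0953
grip_force: 0.0
```

Run:
```python
from h import *
plan([.555,.30,.28],-.256)
c=shot('wrist','w4')
x0,y0,w,h=200,100,240,180
o=cv2.resize(cv2.imread('pics/w4.png')[y0:y0+h,x0:x0+w],(800,600),interpolation=cv2.INTER_CUBIC);k=800/w
for g in range(x0,x0+w,20): cv2.line(o,(int((g-x0)*k),0),(int((g-x0)*k),8),(0,0,255),1);cv2.putText(o,str(g),(int((g-x0)*k),20),0,.4,(0,255,255))
for g in range(y0,y0+h,20): cv2.line(o,(0,int((g-y0)*k)),(8,int((g-y0)*k)),(0,0,255),1);cv2.putText(o,str(g),(10,int((g-y0)*k)),0,.4,(0,255,255))
cv2.imwrite('pics/z4.png',o)
```

```text
clock 13.025 pos [0.5546 0.2998 0.2785] roll 0.002 tx ty tz mm 0.3 0.3 -1.5 w 0.09525189712113921 F [-0.2   0.01  0.4 ] grip 0.0
```

View pics/z4.png

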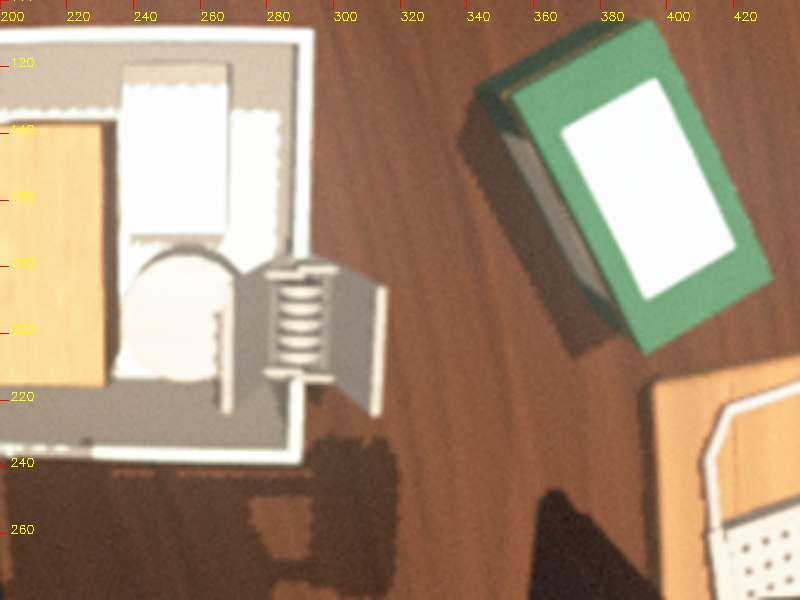

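The steel clip is seen: left handle top edge at (268,190)-(268,223), right one at (314,186)-(313,225), pivot coil at (290,180)-(290,213).

Run:
```python
from h import *
c=load('w4');t=load('top0')
for p in [(267.5,188),(268,223.5),(314.3,186.4),(312.8,224.8)]: print(onz(c,*p,.135,True))
for p in [(290,180.5),(290,213)]: print('coil',onz(c,*p,.1,True))
print(tri([ray(c,314.3,186.4,True),ray(t,155.6,202.6)]),tri([ray(c,312.8,224.8,True),ray(t,169,206)]))
print('rim',onz(c,200+313/3.333,109,.09,True),onz(c,200+302/3.333,100+463/3.333,.09,True))
L=(onz(c,267.5,188,.135,True)+onz(c,268,223.5,.135,True))/2;R=(onz(c,314.3,186.4,.135,True)+onz(c,312.8,224.8,.135,True))/2
print(L,R,np.linalg.norm(L-R),(L+R)/2)
d=onz(c,314.3,186.4,.135,True)-onz(c,312.8,224.8,.135,True);print(np.arctan2(-d[0],d[1]),np.linalg.norm(d))
M=(L+R)/2; M[2]=.115; plan(M,-.256)
```

```text
[0.5464 0.3174 0.135 ]
[0.5372 0.2815 0.135 ]
[0.5917 0.3074 0.135 ]
[0.5813 0.2685 0.135 ]
coil [0.5691 0.312  0.1   ]
coil [0.56   0.2759 0.1   ]
(array([0.5921, 0.3063, 0.1307]), [0.0002, 0.0002]) (array([0.5818, 0.268 , 0.1337]), [0.0006, 0.0006])
rim [0.5927 0.3862 0.09  ] [0.5525 0.2414 0.09  ]
[0.5418  0.29945 0.135  ] [0.5865  0.28795 0.135  ] 0.046155606376690535 [0.56415 0.2937  0.135  ]
-0.2612422892763822 0.04026623896020087
clock 13.075 pos [0.5546 0.2991 0.279 ] roll 0.001 tx ty tz mm -2.8 10.6 164.0 w 0.09493337024356537 F [-0.46  0.12 -0.17] grip 0.0
```

>>> jog_arm --steps '[[[-1,4,25,0],[-1,4,35,0],[-1,2.5,35,0],[0,0,30,0],[0,0,25,0],[0,0,14,0],[0,0,0,0]]]'

```text
clock: 13.95
ee_pos: [0.5642, 0.2933, 0.1156]
ee_rot: [[0.253, 0.967, -0.001], [0.967, -0.253, -0.001], [-0.001, -0.001, -1.0]]
ft_force: [0.3, 0.2, 0.8]
gripper_width: 0.0948
grip_force: 0.0
```

Run:
```python
from h import *
plan([.56415,.2937,.114],-.258)
c=shot('wrist','w5');t=shot('top','t5')
a=cv2.imread('pics/w5.png')[130:370,110:470];b=cv2.imread('pics/t5.png')[190:310,100:280]
cv2.imwrite('pics/m5.png',np.hstack([cv2.resize(x,(400,267),interpolation=cv2.INTER_CUBIC) for x in (a,b)]))
```

```text
clock 13.95 pos [0.5642 0.2933 0.1156] roll 0.002 tx ty tz mm 0.3 -0.1 1.6 w 0.09479644479539226 F [0.27 0.17 0.77] grip 0.0
```

View pics/m5.png

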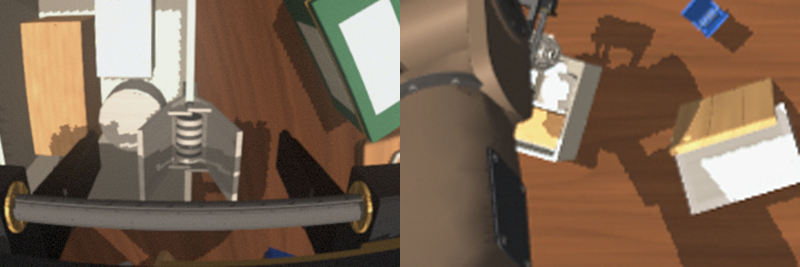

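The handles sit centred between the fingers. That was the tenth picture, so from here I work by numbers only.

>>> jog_arm --steps '[[[0,0,1,0],[0,0,0,0],[0,0,0,0],[0,0,0,0],[0,0,0,0],[0,0,0,0],[0,0,0,0],[0,0,0,0],[0,0,0,0],[0,0,0,0]]]' --claw 0 --force 22

```text
clock: 15.3
ee_pos: [0.5643, 0.295, 0.1171]
ee_rot: [[0.252, 0.968, 0.001], [0.968, -0.252, 0.002], [0.002, 0.001, -1.0]]
ft_force: [-7.2, 1.5, 18.9]
gripper_width: 0.0231
grip_force: 22.1
```

>>> jog_arm --steps '[[[0,0,-2,0],[0,0,-5,0],[0,0,-15,0],[0,0,-25,0],[0,0,-30,0],[0,0,-30,0],[0,0,-20,0],[0,0,0,0],[0,0,0,0]]]'

```text
clock: 16.42
ee_pos: [0.564, 0.294, 0.2412]
ee_rot: [[0.252, 0.968, -0.001], [0.968, -0.252, -0.0], [-0.001, -0.001, -1.0]]
ft_force: [0.1, 0.7, -1.6]
gripper_width: 0.0235
grip_force: 21.8
```

Run:
```python
from h import *
plan([.56,.3,.24],.2916)
for n in ('wrist','top','scene'): shot(n,n+'6')
```

```text
clock 16.425 pos [0.564  0.294  0.2412] roll -0.547 tx ty tz mm 6.9 -2.2 1.2 w 0.02349839032126331 F [ 0.08  0.7  -1.61] grip 21.767875850200653
```

>>> jog_arm --steps '[[[0,0,0,-0.18],[0,0,0,-0.18],[0,0,0,-0.187],[-30,25,0,0],[-45,25,0,0],[0,0,0,0],[0,0,0,0]]]'

```text
clock: 17.45
ee_pos: [0.6335, 0.2368, 0.2412]
ee_rot: [[-0.287, 0.958, -0.001], [0.958, 0.287, -0.0], [0.0, -0.001, -1.0]]
ft_force: [-0.4, 0.8, -0.7]
gripper_width: 0.0235
grip_force: 21.9
```

Run:
```python
from h import *
plan([.56,.3,.24],.2916)
for n in ('wrist','top','scene'): shot(n,n+'7')
for n,(x,y,w,h) in {'scene7':(300,140,100,110),'top7':(205,215,90,80)}.items():
    im=load(n)['pixels'][y:y+h,x:x+w]; hsv=cv2.cvtColor(np.asarray(im,np.uint8),cv2.COLOR_RGB2HSV)
    print(n)
    # coarse map: w white/gray low sat, Y bamboo (hue>14), r redbrown wood, # dark
    for r in range(0,h,2):
        s=''
        for q in range(0,w,1 if n=='top7' else 1):
            H,S,V=map(int,hsv[r,q]); s+='#' if V<45 else 'w' if S<50 else 'Y' if H>=14 and V>130 else 'y' if H>=14 else '.'
        print(y+r,s)
```

```text
clock 17.45 pos [0.6335 0.2368 0.2412] roll -0.0 tx ty tz mm 81.7 -52.2 1.2 w 0.02354681831339742 F [-0.41  0.83 -0.73] grip 21.93736642599106
scene7
140 ...............................................y..................................................y.
142 .........................................................y...........................y..............
144 ...........................................................................y...y....................
146 ....................................................y.................................y.............
148 .....................................y............................................y..............y..
150 ......................................................y.............................................
152 ..............................................y..........y...............................y..........
154 .......................................y..y.........................................................
156 ...............................................y.................y..................................
158 .
[... 7929 characters left out ...]
...................................
281 .........................wwwwwwwwwwwwwwwwww...............................................
283 ..........................wwwwwwwwwww.....................................................
285 ..........................wwww............................................................
287 ..........................................................................................
289 ..........................................................................................
291 ..........................................................................................
293 ..........................................................................................
```

```bash
cat > b.py <<'E'
from h import *
t=load('top7');s=load('scene7')
a=tri([ray(t,269.7,245.7),ray(s,330.5,177.3)]);b=tri([ray(t,221.3,259.3),ray(s,384,186.3)])
print('top near edge -y,+y',a,b)
c=tri([ray(t,266,225),ray(s,321.5,234)]);d=tri([ray(t,225.3,236.8),ray(s,371.7,242.5)])
print('foot far edge',c,d)
m=(a[0]+b[0])/2; f=(c[0]+d[0])/2; v=b[0]-a[0]; yaw=np.arctan2(-v[0],v[1]); print(m,f,np.linalg.norm(v),yaw)
n=np.array([np.cos(yaw),np.sin(yaw),0])
print('top->foot in n',(f-m)@n,'z',m[2]-f[2],'lat',(f-m)@[-n[1],n[0],0])
for z in (.169,.174): print(z,onz(t,269.7,245.7,z),onz(t,221.3,259.3,z),onz(s,330.5,177.3,z),onz(s,384,186.3,z))
E
python3 b.py
python3 - <<'E'
from h import *
s=load('scene7');p=np.array(telemetry.observe()['ee_pos'])
print('tool tip px',proj(s,[p,p-[0,0,.02],p-[0,0,.066]]))
q=proj(s,[p-[0,0,.03]])[0].astype(int); x,y,w,h=q[0]-30,q[1]-35,75,75
hsv=cv2.cvtColor(np.asarray(s['pixels'][y:y+h,x:x+w],np.uint8),cv2.COLOR_RGB2HSV)
print('x0',x)
for r in range(h):
    print(y+r,''.join('#' if V<45 else 'w' if S<60 and V>150 else 'g' if S<70 else 'Y' if H>=14 else '.' for H,S,V in hsv[r].astype(int)))
E
```

```text
top near edge -y,+y (array([ 0.4724, -0.0105,  0.1618]), [0.0009, 0.0009]) (array([0.437 , 0.1164, 0.1702]), [0.0012, 0.0012])
foot far edge (array([ 0.5362,  0.0105, -0.0057]), [0.0004, 0.0004]) (array([0.4992, 0.1362, 0.003 ]), [0.0025, 0.0025])
[0.4547  0.05295 0.166  ] [ 0.5177   0.07335 -0.00135] 0.13201261303375525 0.2720438757393962
top->foot in n 0.0661645886262593 z 0.16734999999999997 lat 0.0027216193558037443
0.169 [ 0.4728 -0.0118  0.169 ] [0.4375 0.1155 0.169 ] [ 0.4768 -0.0078  0.169 ] [0.4355 0.1173 0.169 ]
0.174 [ 0.4728 -0.0121  0.174 ] [0.4377 0.1146 0.174 ] [ 0.4802 -0.0065  0.174 ] [0.4391 0.1181 0.174 ]
tool tip px [[402.9 257.6]
 [401.2 261.9]
 [397.4 271.3]]
x0 370
229 YYYYg....................#YYggg#################################....YY.....
230 YYY......................#Ygggg###############################......wwwg...
231 YYYY........................ggg##############################......wwwwww..
232 YYY.........................ggg##############################.....wwwwgwwwY
233 YYY........................gggg##############################....wwwwgggwww
234
[... 4896 characters left out ...]
....................................gggggggggggggggggggggggg
296 ....................................................ggggggggggggggggggggggg
297 .....................................................gggggggggggggggggggggg
298 ......................................................ggggggggggggggggggggg
299 ........................................................ggggggggggggggggggg
300 .........................................................gggggggggggggggggg
301 .........................................................Yggggggggggggggggg
302 ...........................................................gggggggggggggggg
303 ............................................................ggggggggggggggg
```

Run:
```python
from h import *
s=load('scene7');o=telemetry.observe();p=np.array(o['ee_pos']);R=np.array(o['ee_rot']);n=R[:,1];y=R[:,0];Z=np.array([0,0,1.])
for off in (.016,.019,.022):
    piv=p-off*Z
    pts={'tipA-y':piv+.0155*n-.02*y-.046*Z,'tipA out':piv+.0175*n-.02*y-.046*Z,'tipA+y':piv+.0165*n+.02*y-.046*Z,'tipB-y':piv-.0155*n-.02*y-.046*Z,'tipB+y':piv-.0155*n+.02*y-.046*Z,'piv-y':piv-.02*y,'topA-y':piv+.012*n-.02*y+.038*Z}
    print(off,{k:tuple(proj(s,[v])[0]) for k,v in pts.items()})
```

```text
0.016 {'tipA-y': (np.float64(387.7), np.float64(275.0)), 'tipA out': (np.float64(387.6), np.float64(275.8)), 'tipA+y': (np.float64(406.0), np.float64(279.2)), 'tipB-y': (np.float64(389.5), np.float64(262.5)), 'tipB+y': (np.float64(407.6), np.float64(266.2)), 'piv-y': (np.float64(392.1), np.float64(259.1)), 'topA-y': (np.float64(394.5), np.float64(255.8))}
0.019 {'tipA-y': (np.float64(387.5), np.float64(275.5)), 'tipA out': (np.float64(387.3), np.float64(276.4)), 'tipA+y': (np.float64(405.7), np.float64(279.7)), 'tipB-y': (np.float64(389.3), np.float64(263.1)), 'tipB+y': (np.float64(407.3), np.float64(266.8)), 'piv-y': (np.float64(391.9), np.float64(259.8)), 'topA-y': (np.float64(394.2), np.float64(256.4))}
0.022 {'tipA-y': (np.float64(387.2), np.float64(276.1)), 'tipA out': (np.float64(387.1), np.float64(276.9)), 'tipA+y': (np.float64(405.4), np.float64(280.3)), 'tipB-y': (np.float64(389.0), np.float64(263.7)), 'tipB+y': (np.float64(407.1), np.float64(267.4)), 'piv-y': (np.float64(391.6), np.float64(260.4)), 'topA-y': (np.float64(394.0), np.float64(257.1))}
```

```bash
cat >> h.py <<'E'
def fproj(c,P):
    R=cv2.Rodrigues(np.array(c['rvec'],float))[0];q=R@np.array(P)+np.array(c['tvec'],float).ravel()
    th=np.arctan2(np.hypot(q[0],q[1]),q[2]);k=th/np.hypot(q[0],q[1]); return np.round([c['cx']+c['fx']*q[0]*k,c['cy']+c['fy']*q[1]*k],1)
E
python3 - <<'E'
from h import *
s=load('wrist7');o=telemetry.observe();p=np.array(o['ee_pos']);R=np.array(o['ee_rot']);n=R[:,1];y=R[:,0];Z=np.array([0,0,1.])
for off in (.013,.016,.019,.022):
    piv=p-off*Z
    pts={'topA':piv+.012*n+.02*y+.038*Z,'topB':piv-.012*n+.02*y+.038*Z,'piv':piv+.02*y,'tipA':piv+.0165*n+.02*y-.046*Z,'tipB':piv-.0165*n+.02*y-.046*Z}
    print(off,{k:[float(a) for a in fproj(s,v)] for k,v in pts.items()})
x,y0,w,h=235,150,90,130
hsv=cv2.cvtColor(np.asarray(s['pixels'][y0:y0+h,x:x+w],np.uint8),cv2.COLOR_RGB2HSV)
for r in range(0,h,1):
    print(y0+r,''.join('#' if V<45 else 'W' if S<60 and V>170 else 'w' if S<60 and V>120 else 'g' if S<70 else 'Y' if H>=14 else '.' for H,S,V in hsv[r].astype(int)))
E
```

```text
0.013 {'topA': [302.6, 253.5], 'topB': [253.4, 253.6], 'piv': [278.3, 227.4], 'tipA': [301.1, 206.1], 'tipB': [256.0, 206.2]}
0.016 {'topA': [302.3, 251.0], 'topB': [253.8, 251.1], 'piv': [278.3, 225.7], 'tipA': [300.9, 205.0], 'tipB': [256.3, 205.1]}
0.019 {'topA': [301.9, 248.6], 'topB': [254.3, 248.7], 'piv': [278.4, 224.1], 'tipA': [300.6, 203.9], 'tipB': [256.6, 204.0]}
0.022 {'topA': [301.5, 246.3], 'topB': [254.7, 246.4], 'piv': [278.4, 222.5], 'tipA': [300.4, 202.9], 'tipB': [256.9, 203.0]}
150 ..................................................................................Y..ggwww
151 .....................................................................................ggwww
152 ..........................................................................Y..........ggwww
153 .................................................................................Y...ggwww
154 ....................................................................................Yggwww
155 .....................................................................................ggwww
156 ......................
[... 11053 characters left out ...]
gggggggwWWWWwgYY...Y............WWW
273 YYY#################ggwWWWWggggggwwwwwwwwwwwwwwwwwwwwwwgggggggwWWWWwg.......Y...Y.....wWWW
274 YY##################ggwWWWWwggggggwwwwWWWWWWWwwwwwwwwwwgggggggwWWWww.......Y..........gWWW
275 YY###################gwWWWWwgggggggwwwwwWWWWWWWwwwwwwgggggggggwWWWWwg.Y.Y.......Y.....gWWW
276 Y###################ggwWWWWwgggggggggwwwwwwwwwwwwwwgggggggggggwWWWwwg..................wWW
277 Y####################gwWWWWwggggggggggggwwwwwwwwggggggggggggggwWWWWw...Y.....Y..........wW
278 #####################gwWWWWgggggggggggggggggggggggggggggggggggwWWWWwY.............Y......g
279 #####################gwWWWwggggggggggggggggggggwggggggggggggggwWWWwgg..Y.....Y...........g
```

The clip is held symmetric and wide open, jaw tips about 60 mm below the TCP. The board leans about 0.325 rad, with its top middle near (0.461, 0.0545, 0.172).

```bash
python3 -c "
from h import *
plan([.4621,.0549,.27],.29)"
```

```text
clock 17.6 pos [0.6332 0.2376 0.2419] roll 0.003 tx ty tz mm -126.2 -216.2 -28.1 w 0.02318651764458989 F [ 0.29  0.65 -0.22] grip 21.937437057495117
```

>>> jog_arm --steps '[[[0,0,-14,0],[0,0,-14,0],[-12,-21,0,0],[-23,-40,0,0],[-25,-43,0,0],[-25,-43,0,0],[-23,-40,0,0],[-18,-29,0,0],[0,0,0,0],[0,0,0,0]]]'

```text
clock: 18.85
ee_pos: [0.464, 0.0542, 0.2708]
ee_rot: [[-0.288, 0.958, 0.002], [0.958, 0.288, 0.0], [-0.001, 0.002, -1.0]]
ft_force: [0.4, 0.2, -1.4]
gripper_width: 0.0234
grip_force: 21.9
```

Run:
```python
from h import *
plan([.4621,.0549,.2145],.29)
s=shot('wrist','wrist8')
T=np.array([.4607,.0545,.172]);n=np.array([.958,.287,0]);y=np.array([-.287,.958,0]);Z=np.array([0,0,1.])
for nm,P in {'near-top +y':T-.0043*n-.0015*Z+.065*y,'far-top +y':T+.0043*n+.0015*Z+.065*y,'near-foot':T}.items(): print(nm,fproj(s,P))
x,y0,w,h=225,100,110,110
hsv=cv2.cvtColor(np.asarray(s['pixels'][y0:y0+h,x:x+w],np.uint8),cv2.COLOR_RGB2HSV)
for r in range(0,h,2):
    print(y0+r,''.join('#' if V<45 else 'W' if S<60 and V>170 else 'w' if S<60 and V>120 else 'g' if S<70 else 'Y' if H>=14 and V>150 else 'y' if H>=14 else '.' for H,S,V in hsv[r].astype(int)))
```

```text
clock 18.85 pos [0.464  0.0542 0.2708] roll 0.002 tx ty tz mm 1.2 -1.6 56.3 w 0.023360720801963473 F [ 0.41  0.2  -1.44] grip 21.937352120876312
near-top +y [269.6 139.5]
far-top +y [280.  139.8]
near-foot [275.  215.1]
100 ..............................................................................................................
102 ..............................................................................................................
104 ..............................................................................................................
106 ..............................................................................................................
108 ..............................................................................................................
110 ..............................................................................................................
112 ..............................................................................................................
114 .......................................................................
[... 4744 characters left out ...]
..........
198 WWWWWWWWWWWWWWWWWWWWWWWWWWWWWWWWwwwwWwWwwWYYYYYYYYYYYYYYYYYYYYYYYYYYYYYYYYYYYYYYYYYYYYYYYYYYyy................
200 WWWWWWWWWWWWWWWWWWWWWWWWWWWWWWWwwwwwwWwwwWYYYYYYYYYYYYYYYYYYYYYYYYYYYYYYYYYYYYYYYYYYYYYYYYyyYY................
202 WWWWWWWWWWWWWWWWWWWWWWWWWWWWWWWWwwwwwwwwwWYYYYYYYYYYYYYYYYYYYYYYYYYYYYYYYYYYYYYYYYYYYYYyyyYYYYy...............
204 WWWWWWWWWWWWWWWWWWWWWWWWWWWWWWWWwwwwwwwwwWYYYYYYYYYYYYYYYYyyYYYYYYYYYYYYYYYYYYYYYYYYYY.yYYYYYY................
206 WWWWWWWWWWWWWWWWWWWWWWWWWWWWWWWwwwwwWwwwwWYYYYYYYYYYYYyyyy.yYYYYYYYYYYYYYYyyyyYYYYYYYyyYYYYYYY................
208 WWWWWWWWWWWWWWWWWWWWWWWWWWWWWWwwwwwwwwwwwWYYYYYYYYYYYyyyyyyyYYYYYYYYYYYYyggwwyYYYYYyyYYYYYYYYY................
```

The wrist view puts the board's near top edge at column 267 against 269.6 predicted, so it lies 2 mm nearer the robot. I'll correct for that and lower the clip in stages.

>>> jog_arm --steps '[[[1.2,-3.2,0,0],[0,0,8,0],[0,0,10,0],[0,0,10,0],[0,0,6,0],[0,0,0,0],[0,0,0,0]]]'

```text
clock: 19.77
ee_pos: [0.46, 0.0541, 0.2361]
ee_rot: [[-0.288, 0.958, 0.0], [0.958, 0.288, -0.0], [-0.0, 0.0, -1.0]]
ft_force: [-0.5, -0.7, 0.0]
gripper_width: 0.0233
grip_force: 21.9
```

Run:
```python
from h import *
plan([.4605,.0545,.2145],.29)
s=shot('wrist','wrist9');shot('scene','scene9')
o=telemetry.observe();p=np.array(o['ee_pos']);R=np.array(o['ee_rot']);n=R[:,1];yy=R[:,0];Z=np.array([0,0,1.])
print('tips exp',fproj(s,p+.0165*n+.02*yy-.06*Z),fproj(s,p-.0165*n+.02*yy-.06*Z))
x,y0,w,h=235,132,100,100
hsv=cv2.cvtColor(np.asarray(s['pixels'][y0:y0+h,x:x+w],np.uint8),cv2.COLOR_RGB2HSV)
for r in range(0,h,2):
    print(y0+r,''.join('#' if V<45 else 'W' if S<60 and V>170 else 'w' if S<60 and V>120 else 'g' if S<70 else 'Y' if H>=14 and V>150 else 'y' if H>=14 else '.' for H,S,V in hsv[r].astype(int)))
```

```text
clock 19.775 pos [0.46   0.0541 0.2361] roll 0.002 tx ty tz mm 0.2 0.6 21.6 w 0.02331511325308971 F [-0.47 -0.71  0.05] grip 21.937333345413208
tips exp [300.9 206.7] [256.2 206.7]
132 WWWWWWWWWWWWWWWWWWWWWWWWWWWWWWWWWWWWWWWWWWWWWWWWWWWWWWWWWWWWWWWW..........................y.........
134 WWWWWWWWWWWWWWWWWWWWWWWWWWWWWWWWWWWWWWWWWWWWWWWWWWWWWWWWWWWWWWWW..............yyyyyyyyyYYYYYY.......
136 WWWWWWWWWWWWWWWWWWWWWWWWWWWWWWWWWWWWWWWWWWWWWWWWWWWWWWWWWWWWWWWW.....y.yyyyyyyyYYYYYYYYYYYYYY.......
138 WWWWWWWWWWWWWWWWWWWWWWWWWWWWWWWWWWWWWWWWWWWWWWWWWWWWWWWWWWWWWWWyyyyyyyyYYYYYYYYYYYYYYYYYYYYYY.......
140 WWWWWWWWWWWWWWWWWWWWWWWWWWWWWWWWWWWWWWWWWWWWWWWWWWWWWWWwYyyyyyyYYYYYYYYYYYYYYYYYYYYYYYYYYYYYY.......
142 WWWWWWWWWWWWWWWWWWWWWWWWWWWWWWWWWWWWWWWWWWWWWggYyyyyyyy.YYYYYYYYYYYYYYYYYYYYYYYYYYYYYYYYYYYYy.......
144 WWWWWWWWWWWWWWWWWWWWWWWWWWWWWWWWWWWWWYYYYYYYYYYYYYYYYYYYYYYYYYYYYYYYYYYYYYYYYYYYYYYYYYYYYYYYy.......
146 WWWWWWWWWWWWWWWWWWWWWWWWWWWWWWWWWWWWYYYYYYYYYYYYYYYYYYYYYYYYYYYYYYYYYYYYYYYYYYYYYYYYYYYYYYYYy.......
148 WWWWWWWWWWWWWWWWWWWWWWWWWWWWWWWWWWWWYYYYYYYYYYYYYYYYYYYYYYYYYYYYYYYYYYYYYYY
[... 3630 characters left out ...]
gggwwgYYYYYYYYYYYYyyyyyyggwwwwwwwwwwwYYYYYYYYYYYyyYYYYYYYYYYy.........
220 wwWwwwwwwwwwwwwwwwwwwwgggwwwwwwwwwwwYYYYYYYYYYYYyyyyyggggwwwwwwwwww.YYyyyyYYYyyyYYYYYYYYY...........
222 wwwwwwwwwwwwwwwwwwwwwgwgggwggwwwwwwwYYYYYYyyyyyyyyyyyygggggwwwwwwwwyYyyyyyyYyyYYYYYYYYYYYy..........
224 wwwwwwwwwwwwwwwwwwwwwgggggwgwwwwwwwwYYYYYygggggggggggggggggggwwwwwwyyyyyyyyYyYYYYYYYYYYYYy..........
226 wwwwwwwwwwwwwwwwwwwwwwggggwgwwwwwggwgyyyyggggggggggggggggggggggwwwwyyy.y.yyYYYYYYYYYYYYYYy..........
228 wwwwwwwwwwwwwwwwwwwwwwgggggggwwwgggggggwwwwwwwwwwwggggggggggggwwwwwgyyyyyyyYYYYYYYYYYYYYY...........
230 wwwwwwwwwwwwwwwwwwwwwgggggggggggggggggwWWWWWWWWWWWWWWWWWWWWwggggwww.y.yyyyYYYYYYYYYYYYYYYy..........
```

The near edge is 6.0 mm from the jaw centre, against the 5.8 mm I want. Now the final lowering.

>>> jog_arm --steps '[[[0,0,5,0],[0,0,5,0],[0,0,5,0],[0,0,5,0],[0,0,2,0],[0,0,0,0],[0,0,0,0],[0,0,0,0]]]'

```text
clock: 20.88
ee_pos: [0.4599, 0.0541, 0.2141]
ee_rot: [[-0.288, 0.958, 0.0], [0.958, 0.288, -0.0], [-0.0, 0.0, -1.0]]
ft_force: [0.3, -0.1, -2.1]
gripper_width: 0.0233
grip_force: 21.9
```

Run:
```python
from h import *
plan([.4605,.0545,.2145],.29)
s=shot('wrist','wrist10');sc=shot('scene','scene10')
o=telemetry.observe();p=np.array(o['ee_pos']);R=np.array(o['ee_rot']);n=R[:,1];yy=R[:,0];Z=np.array([0,0,1.])
T=np.array([.4588,.054,.172])
print('near top +y pred',fproj(s,T-.0043*n-.0015*Z+.065*yy),'far top',fproj(s,T+.0043*n+.0015*Z+.065*yy))
for nm,im,(x,y0,w,h,st) in [('w',s,(235,136,100,106,2)),('sc',sc,(320,170,75,76,2))]:
  hsv=cv2.cvtColor(np.asarray(im['pixels'][y0:y0+h,x:x+w],np.uint8),cv2.COLOR_RGB2HSV)
  for r in range(0,h,st):
    print(y0+r,''.join('#' if V<45 else 'W' if S<60 and V>170 else 'w' if S<60 and V>120 else 'g' if S<70 else 'Y' if H>=14 and V>150 else 'y' if H>=14 else '.' for H,S,V in hsv[r].astype(int)))
```

```text
clock 20.875 pos [0.4599 0.0541 0.2141] roll 0.002 tx ty tz mm 0.2 0.7 -0.4 w 0.023328924052678824 F [ 0.33 -0.07 -2.1 ] grip 21.93746119737625
near top +y pred [270.2 147.5] far top [283.4 147.9]
136 WWWWWWWWWWWWWWWWWWWWWWWWWWWWWWWWWWWWWWWWWWWWWWWWWWWWWWWWWWWWWWWWW..............yyyyyyyyyYYYYYYYY....
138 WWWWWWWWWWWWWWWWWWWWWWWWWWWWWWWWWWWWWWWWWWWWWWWWWWWWWWWWWWWWWWWWW......yyyyyyyyyYYYYYYYYYYYYYYY.....
140 WWWWWWWWWWWWWWWWWWWWWWWWWWWWWWWWWWWWWWWWWWWWWWWWWWWWWWWWWWWWWWWWyyyyyyyyyyyYYYYYYYYYYYYYYYYYYYYY....
142 WWWWWWWWWWWWWWWWWWWWWWWWWWWWWWWWWWWWWWWWWWWWWWWWWWWWWWWWwgyyyyyyyyYYYYYYYYYYYYYYYYYYYYYYYYYYYYYy....
144 WWWWWWWWWWWWWWWWWWWWWWWWWWWWWWWWWWWWWWWWWWWWWWWWgYyyyyyyyyyYYYYYYYYYYYYYYYYYYYYYYYYYYYYYYYYYYYYy....
146 WWWWWWWWWWWWWWWWWWWWWWWWWWWWWWWWWWWWWWWgYYYYYYYyyyyyYYYYYYYYYYYYYYYYYYYYYYYYYYYYYYYYYYYYYYYYYYYy....
148 WWWWWWWWWWWWWWWWWWWWWWWWWWWWWWWWWWWWYYYYYYYYYYYYYYYYYYYYYYYYYYYYYYYYYYYYYYYYYYYYYYYYYYYYYYYYYYYy....
150 WWWWWWWWWWWWWWWWWWWWWWWWWWWWWWWWWWWWYYYYYYYYYYYYYYYYYYYYYYYYYYYYYYYYYYYYYYYYYYYYYYYYYYYYYYYYYYYy....
152 WWWWWWWWWWWWWWWWWWWWWWWWWWWWWWWWWWWYYYYYYYYYYYYYYYYYYYYYYYY
[... 7001 characters left out ...]
YYYYYYYYYYYYYYYYYYYYYYYYYYYYYYYYYYYYYYYww...................
230 ..YYYYYYYYYYYYYYYYYYYYYYYYYYYYYYYYYYYYYYYYYYYYYYYYYYYY.....................
232 .yYYYYYYYYYYYYYYYYYYYYYYYYYYYYYYYYYYYYYYYYYYYYYYYYYYY......................
234 .....yyYYYYYYYYYYYYYYYYYYYYYYYYYYYYYYYYYYYYYYYYYYYYYY......................
236 ..............y.yyYYYYYYYYYYYYYYYYYYYYYYYYYYYYYYYYYY.......................
238 .........................yyyyYYYYYYYYYYYYYYYYYYYYYYY.......................
240 ...................................yyYYYYYYYYYYYYYY........................
242 .............................................yYYYYY........................
244 ....................ggg....................................................
```

Everything matches: the board end sits at the predicted pixel (270,147.5), so it was not disturbed. The clip is centred, and the force shows only its weight. Handing in.

```bash
python3 -c "
from h import *
print(manip.job_done())"
```

```text
the job is handed in; nothing more can be done
None
```

I handed the job in at about 21 s. The tall board leans on the tin's far side at about 18–19°, and the clip is held wide open astride the middle of its top edge. By my measurements it touches neither the board nor the tin, but the hand-in call gave no verdict.

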